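Find the high spot of a bent shaft with a dial indicator

ROBOT

A 7-joint arm with a two-finger parallel gripper is mounted at the origin on the work surface; the furniture and walls round the work are solid. World frame = base frame: x ahead of the robot, y to its left, z up, the work surface at z = 0. Lengths are in m, angles in rad, forces in N, time in s.
With the tool pointing down it reaches from about 0.4 to 0.85 m from the base axis. Payload 10.4 kg.
Tool frame: the origin (TCP) lies on the centre line of the jaws, within the pads' length; the fingertips stand 11 mm ahead of it and the grasp point (between the pads) lies 8 mm behind it; z points along the fingers, y is the line along which they close (so a half turn about z gives the same grasp; the last joint's range is limited). The gripper opens to 87 mm and grips with 3 to 60 N. Pads are 19 mm wide; open, the fingers measure 117 mm over their backs; the gripper's body (75 mm by 190 mm) begins 51 mm behind the grasp point.
Start: joints at [-1.279, 0.332, -0.065, 1.46, 0.022, 1.35, -0.088], TCP at [0.194, 0.594, 0.234] pointing down, gripper open.
Joint ranges: [-2.6, 2.6], [-0.5, 2.12], [-1.47, 1.34], [0.16, 2.42], [-1.27, 4.41], [0.06, 2.06], [-2.6, 2.6]. Speed limits (rad/s): [2.22, 2.22, 2.79, 2.79, 3.14, 3.14, 3.14].

INTERFACE

Orientations are given as a unit quaternion [x, y, z, w].
In Python, from bench import r gives the robot as it stands.
- The arm moves only by the shell command python3 -m pendant 'ROWS' [OPENING] [FORCE]. ROWS is JSON, a list of rows, each a list of 4 numbers: the shift along the tool's x, y, z in m, then the turn about the tool's z in rad. A call has 1 to 8 rows; each row shifts and turns the commanded pose from where the row before left it, along the tool's axes as they then stand; what a row does not reach is not made up. A row lasts 1/12 s, in which the tool goes at most 41.7 mm and 7.16 degrees, less where a joint would pass 70% of its speed; a pose out of reach is approached as far as the arm can. A call with a gripper value outside its range is refused whole. OPENING is the opening, from 0 (shut) to 1 (fully open), set as the call begins (- or left out, the last holds). The fingers move at their own pace and stop on an object; FORCE is the grip in N (left out, the last holds). Time passes only in rows, so rows that do not move let the fingers close. It gives the time, the measured TCP pose, the force, the opening and the grip force at its end, in the units of the state.
- r.read_state(): the state, without advancing time (a new reading comes with each control period).
- r.camera(name): name is "scene" or "top"; returns a dict with "img" (384x512x3 uint8, red, green, blue), "camera_matrix" (3x3 intrinsics, pixels), "dist_coeffs" ([k1, k2, p1, p2, k3] as OpenCV has them; the pictures are not rectified), "xyz" and "attitude" of the camera in the world. Camera axes: x right, y down, z forward; pixel columns grow to the right and rows downward; lengths in m; the calibration is good to about 2 mm. A picture is of the moment at which its call begins. There is no depth.
- r.close_job(): hands the job in; it is judged then, once.
Trained networks look in the newest picture that a camera, given by its name, has taken for a name from the list of things; names that differ only in an ending like _2 or _b are one class to them, and where a whole thing is asked for, a point or a joint stands for the part that bears it (a point fixed in the world has none). Each returns a list of dicts, best first, with "score" (0 to 1); they miss things now and then, are a little off and sometimes report something else, mostly with a low value. They report only what shows in the picture. A call takes as long as a camera call.
- r.outline_of(thing, camera): "mask" (384x512 bool, what is visible of it) and "bbox" ([centre column, centre row, width, height] in pixels, round what is visible of it).
The state is a dict: "time": time; "joint_positions": joint angles; "joint_vel": joint speeds; "joint_torque": joint torques, N m; "ee_pos": TCP position; "eef_rot": TCP orientation; "ft_force": force on the tool from outside, world axes, zero at the start; "torque": the same for the moment, N m; "width": finger opening in m; "grip_force": force on a finger pad.
Only numpy, scipy, OpenCV 4.12 (cv2) and the standard library are available. Lean on these libraries where they do the work, as an engineer would, in place of code of your own. Each camera call takes 0.05 s, during which the arm holds its last target. There are 200 camera calls.

TASK

This bent shaft goes to the straightening press next. Lower the dial indicator by its knurled knob onto the thick middle of the shaft until the needle stands about half-way round the scale, never ramming the plunger to the end of its travel; then turn the shaft gently in its V-blocks by the coupling pins and leave it with the high spot under the plunger, where the dial reads highest, still lying down in both V-blocks. Leave the small things round the stand alone.

Things in the scene. Friction and masses are not known exactly. Their poses are not given: they have to be found in the camera images.
- rig: fixed runout stand: grey plate 104 x 210 mm, 22 mm thick, two steel V-blocks 120 mm apart that carry the shaft, a round column (top 205 mm above the bench) beyond the far block. Origin on the bench right below the plunger; z up, +y along the shaft from the coupling end towards the column, x across the shaft. The shaft's axis is 88 mm above the bench
- grip_knob (a point): middle of the upright knurled steel knob on the indicator's arm: 22 mm diameter, 30 mm tall, its underside 12 mm above the arm; this point is 27 mm above the dial's face and 56 mm from the dial's middle towards the column. Gripped from above, it slides the indicator up and down the column
- indicator (a joint): slide of the whole indicator on its column, m: 0 fully up, 0.044 fully down. Friction holds it where it is left: about 4 N pushes it down (plus up to 2.3 N of plunger spring), about 10 N pulls it up. At the start the plunger hangs 12 to 28 mm above the shaft
- dial (a point): middle of the white dial face (56 mm across, facing up); the scale runs clockwise seen from above, its zero towards the coupling, half-way (5 mm) towards the column
- needle (a joint): black needle of the dial, rad, clockwise positive: 0 with the plunger free (fully out), one whole turn (6.28) when it is pushed in by its full travel of 10 mm, in proportion, so 3.14 is half-way (5 mm). Past 10 mm the plunger is rammed solid
- plunger: the indicator's sprung plunger, straight down below the dial, with a 6 mm ball point; origin at its lowest point, 52 mm below the dial's face when free. Spring 1 N (free) to 2.3 N (fully in). It bears on the top line of the shaft's thick middle
- shaft: loose steel shaft, about 0.9 kg, lying in the V-blocks by two 26 mm journals; origin on its axis below the plunger, y along the axis away from the coupling. Turns with 1 to 3 N at a pin and stays as it is left; pulled up or pushed hard sideways it climbs out of the V-blocks, and pressed down hard (over 15 N) its journals get marked
- shaft_middle (a point): middle of the shaft's plain thick part, on the axis of the journals: 38 mm diameter, 84 mm long, bent 2 mm off that axis to a side that differs each time and that no pose here tells (at the start at least 45 degrees from the top). In one whole turn of the shaft the dial rises and falls once, by 4 mm in all, as a sine
- coupling_face (a point): middle of the outer face of the dark coupling flange (96 mm diameter, 18 mm thick) tight on the shaft's near end, 102 mm from the plunger; y along the axis towards the column, z through one pin. Four steel pins, 12 mm diameter, stand 40 mm out of it (in -y) on a circle of 36 mm radius, 90 degrees apart. A pin near the top can be pushed along the stand's x by fingertips beside it
- marker: paint marker, 123 mm long, lying right of the stand; leave alone
- dowel_pin: steel dowel pin, 21 mm diameter, 42 mm tall, standing right of the stand, beside the pot; leave alone
- grease_pot: round pot with a green lid, 63 mm diameter, 54 mm tall, right of the stand, between it and the tall upright red-wrapped spindle of the room (152 mm diameter, 0.82 m high, its axis about 0.33 m ahead of the robot and 0.06 m to the left), which the arm must keep clear of; leave alone

How it is judged:
On the way:
1. the plunger rests on the shaft with the needle about half-way round (between 3.4 and 6.6 mm) (value of joint needle between 2.14 and 4.15 rad and contact force between plunger and shaft above 0.3 N), for 0.2 s.
At the end, for the whole second after the job is handed in: the plunger presses on the middle of the shaft with the high spot under it (its point within about 0.12 mm of the highest, some 18 degrees of turn either way), the needle is neither at zero nor at the end of its travel, and the shaft lies still and fully down in both V-blocks (contact force between plunger and shaft above 0.3 N and value of joint needle between 0.6 and 6.2 rad and height (world z) of plunger above 0.10837 m and height (world z) of shaft between 0.0868 and 0.0882 m and angular speed of shaft below 0.05 rad/s); the robot touches nothing.
It fails at once if the plunger is rammed to the end of its travel (over 6 N on the shaft) (contact force between plunger and shaft above 6 N).
It fails at once if the shaft is pressed into its V-blocks with over 40 N (about 18 N at rest) (contact force between shaft and rig above 40 N).
It fails at once if the shaft is lifted or pushed out of place in its V-blocks by over 6 mm (distance of shaft from where it was at the start of the episode above 0.006 m).
It fails at once if a bystander (marker, dowel pin, grease pot) is shifted by over 20 mm (distance of any of marker, dowel_pin, grease_pot from where it was at the start of the episode above 0.02 m).
It also fails if it takes over 72 s, if anything falls off the work surface, if the arm or the gripper's body presses on something with over 40 N, if the wrist force passes 120 N, or if a joint passes its speed limit or range.

## Working session

There is one attempt and no reset: what is moved stays moved. The work goes in short steps, Python scripts to look and compute and a shell command to move; the robot and the scene stay as the last step left them, time stands still between calls to the robot, and variables do not carry over. Pictures are saved under pics/ and viewed, at most 10 in all, crops included, and the job is handed in when it is done.

```bash
mkdir -p pics; ls; cat > h.py <<'E'
import numpy as np, cv2, json
from scipy.spatial.transform import Rotation as R
from bench import r
def shot(n,f=None):
    c=r.camera(n)
    if f: cv2.imwrite('pics/'+f,c['img'][:,:,::-1])
    return c
def ray(c,uv):
    p=cv2.undistortPoints(np.array(uv,float).reshape(-1,1,2),np.array(c['camera_matrix']),np.array(c['dist_coeffs'])).reshape(-1,2)
    a=np.array(c['attitude']); M=R.from_quat(a).as_matrix() if a.shape==(4,) else (a if a.shape==(3,3) else R.from_rotvec(a).as_matrix())
    return np.array(c['xyz']),(M@np.c_[p,np.ones(len(p))].T).T
def atz(c,uv,z):
    o,d=ray(c,uv); return o+d*((z-o[2])/d[:,2])[:,None]
def proj(c,P):
    a=np.array(c['attitude']); M=R.from_quat(a).as_matrix() if a.shape==(4,) else a
    Q=(np.array(P,float).reshape(-1,3)-np.array(c['xyz']))@M
    return cv2.projectPoints(Q,np.zeros(3),np.zeros(3),np.array(c['camera_matrix']),np.array(c['dist_coeffs']))[0].reshape(-1,2)
E
python3 - <<'E'
from h import *
s=r.read_state(); print(s)
for n in('scene','top'):
    c=shot(n,n+'0.png'); print(n,c['camera_matrix'],c['dist_coeffs'],c['xyz'],c['attitude'])
    for t in('grip_knob','dial','coupling_face','shaft','grease_pot','dowel_pin','marker'):
        print(t,[(round(o['score'],2),np.round(o['bbox'],1).tolist()) for o in r.outline_of(t,n)[:2]])
E
```

```text
pics
{'time': 0.0, 'joint_positions': array([-1.27860193,  0.33284611, -0.06467204,  1.46092755,  0.02159474,
        1.34990553, -0.08847256]), 'joint_vel': array([ 0.00075316,  0.00048442, -0.0022347 , -0.00084075, -0.00039341,
       -0.00058686,  0.00137336]), 'joint_torque': array([-9.79204706e-04, -6.23231292e+01,  2.40462710e-02, -3.89901817e+01,
       -6.13139849e-02,  3.93784465e-02,  1.33645844e-04]), 'ee_pos': array([0.19341846, 0.59393194, 0.23277652]), 'eef_rot': array([ 1.56737924e-01,  9.87639985e-01, -6.91709134e-04, -7.48313076e-05]), 'ft_force': array([ 0.07526404, -0.03974162,  0.00091628]), 'torque': array([-0.00168224, -0.00916427, -0.03579389]), 'grip_force': 0.0, 'width': 0.08707351121580649}
scene [[484.3135499    0.         245.64082055]
 [  0.         484.3135499  192.13632348]
 [  0.           0.           1.        ]] [0.04670664 0.         0.         0.         0.        ] [ 0.47164724 -0.13121341  0.93224321] [ 0.96506456  0.06542489 -0.01638371 -0.25318285]
grip_knob [(0.96, [280.5, 142.2, 74.3, 50.7])]
dial [(0.77, [280.1, 139.2, 71.9, 54.2])]
coupling_face [(0.62, [270.2, 170.6, 97.8, 116.8])]
shaft [(0.77, [251.0, 188.4, 85.4, 71.1])]
grease_pot [(0.74, [255.3, 285.8, 34.8, 39.6])]
dowel_pin []
marker [(0.59, [283.1, 141.2, 80.4, 51.8]), (0.53, [276.9, 271.0, 19.2, 55.2])]
top [[434.2054086    0.         254.46367034]
 [  0.         434.2054086  194.46025621]
 [  0.           0.           1.        ]] [-0.15386398  0.          0.          0.          0.        ] [0.27068744 0.28318296 0.99611075] [ 0.71445669 -0.69379722  0.06707429 -0.06081193]
grip_knob [(0.81, [183.6, 169.8, 58.6, 74.8])]
dial [(0.93, [186.7, 170.2, 54.5, 77.3])]
coupling_face []
shaft [(0.88, [217.0, 219.9, 80.8, 90.9])]
grease_pot [(0.77, [303.2, 194.3, 25.2, 29.7])]
dowel_pin [(0.42, [293.0, 228.6, 11.3, 11.9])]
marker [(0.71, [283.1, 181.8, 48.5, 23.5])]
```

```bash
python3 - <<'E'
import cv2
a=cv2.imread('pics/scene0.png')[70:320,150:400]; b=cv2.imread('pics/top0.png')[90:290,120:340]
cv2.imwrite('pics/s0.png',cv2.resize(a,None,fx=2.4,fy=2.4,interpolation=cv2.INTER_CUBIC)); cv2.imwrite('pics/t0.png',cv2.resize(b,None,fx=3,fy=3,interpolation=cv2.INTER_CUBIC))
E
```

```text
(no output)
```

View pics/s0.png

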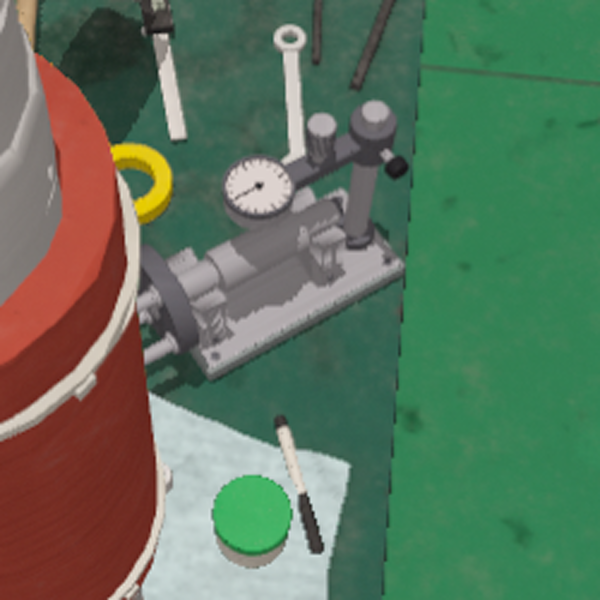

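View pics/t0.png

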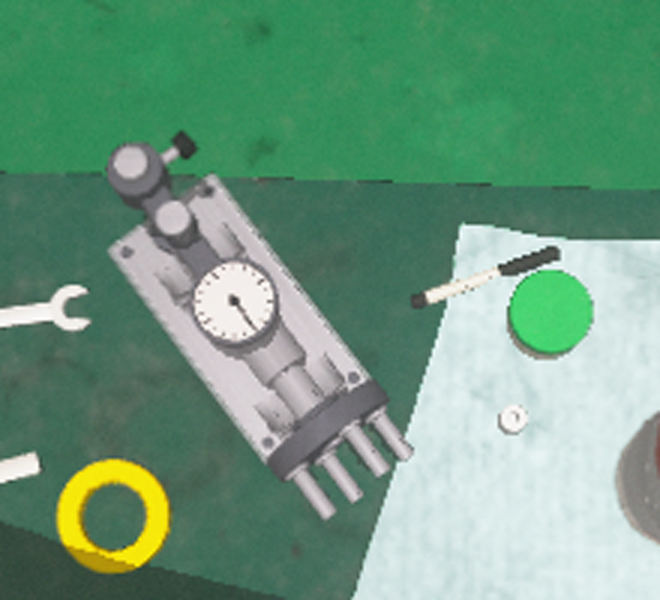

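The top view shows the dial at about (198,190), the knob at (178,163) and the column at (165,146). The coupling pins point lower right, with their tips around (229–255, 242–262). In the scene view the dial is at (258,147) and the knob top at (284,122). Next I'll fit the rig pose.

```bash
cat > fit.py <<'E'
from h import *
from scipy.optimize import least_squares
ct=shot('top'); cs=shot('scene')
T=lambda u,v:(u/3+120,v/3+90); S=lambda u,v:(u/2.4+150,v/2.4+70)
def pts(p):
    x,y,yaw,zd,yc,y0=p; c,s=np.cos(yaw),np.sin(yaw)
    L=np.array([[0,0,zd],[0,56,zd+42e-3*1e3],[0,yc,205],[52,y0+210,22],[-52,y0+210,22],[52,y0,22]],float)/1
    L=L/1000; return np.c_[x+c*L[:,0]-s*L[:,1],y+s*L[:,0]+c*L[:,1],L[:,2]]
obs_t=[T(235,300),T(175,219),T(135,165),T(215,178),T(110,250)]
obs_s=[S(259,185),S(321,124),S(375,115),S(405,267),None,S(210,378)]
def res(p):
    P=pts(p); a=proj(ct,P[:5])-np.array(obs_t); b=proj(cs,P)
    b=np.array([b[i]-np.array(obs_s[i]) for i in (0,1,2,3,5)]); return np.r_[a.ravel(),b.ravel()]
best=min((least_squares(res,[.15,.6,w,180,90,-90]) for w in np.arange(0,6.28,.7)),key=lambda o:o.cost)
p=best.x; print(np.round(p,4),best.cost); print(np.round(res(p).reshape(-1,2),1).tolist())
c,s=np.cos(p[2]),np.sin(p[2]); f=lambda X,Y:(round(p[0]+c*X-s*Y,4),round(p[1]+s*X+c*Y,4))
print('knob',f(0,.056),'z',(p[3]+27)/1000,'coupface',f(0,-.102),'pinmid',f(0,-.122))
print('pin tips',np.round(atz(ct,[T(328,515),T(355,498),T(383,470),T(405,455)],.088),4).tolist())
E
python3 fit.py
```

```text
[  0.4252   0.3837   5.4065 183.9481 106.2465 -81.4115] 6.7748958687686525
[[0.9, -0.1], [0.1, -1.1], [-0.2, -0.4], [0.4, -2.3], [-0.5, 0.5], [-0.4, 0.8], [0.2, -0.4], [-1.1, -1.1], [-0.5, -0.2], [-1.3, -0.2]]
knob (np.float64(0.4683), np.float64(0.4195)) z 0.2109481272297937 coupface (np.float64(0.3468), np.float64(0.3185)) pinmid (np.float64(0.3315), np.float64(0.3057))
pin tips [[0.2938, 0.3256, 0.088], [0.3061, 0.3073, 0.088], [0.326, 0.2885, 0.088], [0.3369, 0.2735, 0.088]]
```

```bash
cat > go.py <<'E'
import sys
from h import *
# target x y z [yaw of tool y axis]; prints tool-frame delta
def go(x,y,z,yaw=None):
    s=r.read_state(); M=R.from_quat(s['eef_rot']).as_matrix()
    d=M.T@(np.array([x,y,z])-s['ee_pos']); a=np.arctan2(M[1,1],M[0,1]); t=0
    if yaw is not None: t=-((yaw-a+np.pi/2)%np.pi-np.pi/2)
    print('t',round(s['time'],2),'pos',np.round(s['ee_pos'],4),'tool d mm',np.round(d*1000,1),'turn',round(t,3),'yaw_y',round(a,3),'F',np.round(s['ft_force'],1),'w',round(s['width'],4),'q7',round(s['joint_positions'][6],2))
if __name__=='__main__': go(*map(float,sys.argv[1:]))
E
python3 -m pendant '[[0,0,-0.03,0],[0,0,-0.03,0],[-0.03,-0.008,0,0],[-0.03,-0.008,0,0],[-0.03,-0.008,0,0],[-0.03,-0.008,0,0],[-0.03,-0.008,0,0],[-0.03,-0.008,0,0]]' 0.6
python3 go.py .4683 .4195 .29 -.877
```

```text
time: 1.57
ee_pos: [0.3509, 0.4919, 0.2937]
eef_rot: [0.157, 0.988, 0.0, 0.0]
ft_force: [0.4, 0.2, -0.1]
width: 0.053
grip_force: 0.0
t 1.57 pos [0.3509 0.4919 0.2937] tool d mm [-134.   -32.5    3.7] turn -1.009 yaw_y 1.256 F [ 0.4  0.2 -0.1] w 0.053 q7 0.24
```

```bash
python3 -m pendant '[[-0.033,-0.008,0,0],[-0.033,-0.008,0,0],[-0.033,-0.008,0,0],[-0.033,-0.008,0,0],[0,0,0,-0.12],[0,0,0,-0.12],[0,0,0,-0.12],[0,0,0,-0.12]]' >/dev/null
python3 -m pendant '[[0,0,0,-0.12],[0,0,0,-0.12],[0,0,0,-0.12],[0,0,0,-0.12],[0,0,0,-0.05],[0,0,0,0],[0,0,0,0]]'
python3 go.py .4683 .4195 .245 -.877
python3 - <<'E'
from h import *
import cv2
a=shot('scene')['img'][70:270,150:400,::-1]; b=shot('top')['img'][90:290,120:340,::-1]
o=np.hstack([cv2.resize(a,(440,352)),cv2.resize(b,(387,352))]); cv2.imwrite('pics/j1.png',cv2.resize(o,(800,340)))
E
```

```text
time: 2.82
ee_pos: [0.4655, 0.4216, 0.2936]
eef_rot: [-0.34, 0.941, 0.0, 0.0]
ft_force: [-0.2, -0.9, 0.0]
width: 0.0524
grip_force: 0.0
t 2.82 pos [0.4655 0.4216 0.2936] tool d mm [-0.8 -3.5 48.6] turn -0.001 yaw_y 2.264 F [-0.2 -0.9  0. ] w 0.0524 q7 1.45
```

View pics/j1.png

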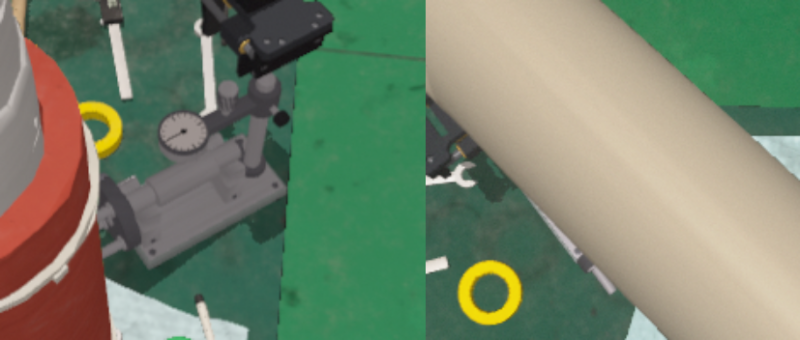

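The scene view still shows the dial clearly, with the gripper above the knob. The arm hides the rig in the top view. I'll descend now.

```bash
python3 -m pendant '[[-0.001,-0.0035,0.02,0],[0,0,0.02,0],[0,0,0.02,0],[0,0,0.015,0],[0,0,0.01,0],[0,0,0.0055,0],[0,0,0,0]]' 
python3 go.py .4683 .4195 .203 -.877
python3 - <<'E'
from h import *
a=shot('scene')['img'][90:190,210:320,::-1]
cv2.imwrite('pics/k1.png',cv2.resize(a,None,fx=5,fy=5,interpolation=cv2.INTER_CUBIC))
E
```

```text
time: 3.5
ee_pos: [0.4681, 0.4194, 0.2022]
eef_rot: [-0.34, 0.94, -0.0, -0.001]
ft_force: [0.7, 0.1, 0.5]
width: 0.0525
grip_force: 0.0
t 3.5 pos [0.4681 0.4194 0.2022] tool d mm [-0.2  0.  -0.8] turn 0.001 yaw_y 2.265 F [0.7 0.1 0.5] w 0.0525 q7 1.46
```

View pics/k1.png

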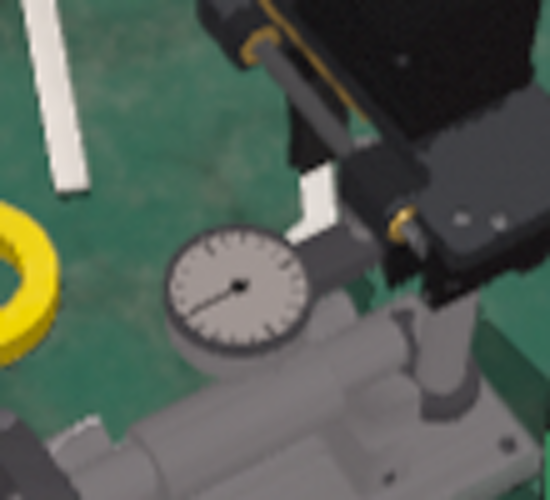

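```bash
cat > dial.py <<'E'
from h import *
X,Y,YAW=.4252,.3837,-.8767
def needle(zf,save=None):
    c=shot('scene'); g=c['img'].astype(np.float32).mean(2)
    # recenter with white-face ellipse
    def samp(rad,th,cx=0,cy=0):
        # th clockwise from above, zero toward coupling (-y local): dir=(-sin? ) cw seen from above from -y -> -x
        lx=cx-rad*np.sin(th); ly=cy-rad*np.cos(th)
        P=np.stack([X+np.cos(YAW)*lx-np.sin(YAW)*ly,Y+np.sin(YAW)*lx+np.cos(YAW)*ly,np.full(lx.shape,zf)],-1)
        uv=proj(c,P).astype(np.float32).reshape(lx.shape+(2,))
        return cv2.remap(g,uv[...,0],uv[...,1],cv2.INTER_LINEAR)
    th=np.deg2rad(np.arange(0,360,1)); best=None
    T,Rr=np.meshgrid(th,np.linspace(.007,.017,12),indexing='ij')
    # centre: maximise brightness of disc annulus minus rim
    T2,R2=np.meshgrid(th[::5],np.array([.0225,.0245,.0285,.030]),indexing='ij')
    for cx in np.arange(-.005,.0051,.0005):
        for cy in np.arange(-.005,.0051,.0005):
            v=samp(R2,T2,cx,cy); q=v[:,:2].mean()-v[:,2:].mean()-v[:,:2].std()*.5
            if best is None or q>best[0]: best=(q,cx,cy)
    pr=samp(Rr,T,best[1],best[2]).mean(1); d=np.median(pr)-pr
    d=cv2.GaussianBlur(np.tile(d,3).reshape(1,-1),(0,0),3).ravel()[360:720]
    k=d.argmax(); w=np.clip(d.take(range(k-15,k+16),mode='wrap'),0,None); a=k+(w*np.arange(-15,16)).sum()/w.sum()
    return a%360/36, round(float(d.max()),1), np.round(np.array(best[1:])*1e3,1).tolist()
if __name__=='__main__':
    import sys; s=r.read_state()
    zf=float(sys.argv[1]) if len(sys.argv)>1 else s['ee_pos'][2]-.2022+.184
    print('needle mm',needle(zf),'z',np.round(s['ee_pos'],4),'F',np.round(s['ft_force'],1),'w',round(s['width'],4),s['grip_force'].__round__(1),'t',s['time'])
E
python3 dial.py
python3 -m pendant '[[0,0,0,0],[0,0,0,0],[0,0,0,0],[0,0,0,0],[0,0,0,0],[0,0,0,0]]' 0.1 25
python3 dial.py
```

```text
needle mm (np.float64(9.968061554606605), 39.2, [-1.5, 0.5]) z [0.4684 0.4197 0.2033] F [ 0.1 -0.5  0.4] w 0.0517 0.0 t 3.55
time: 4.1
ee_pos: [0.4679, 0.4203, 0.2032]
eef_rot: [-0.341, 0.94, 0.001, -0.0]
ft_force: [3.7, -4.6, -0.2]
width: 0.0218
grip_force: 25.0
needle mm (np.float64(9.9697530769676), 39.3, [-1.5, 0.5]) z [0.4679 0.4203 0.2032] F [ 3.7 -4.6 -0.2] w 0.0218 25.0 t 4.1
```

```bash
python3 -m pendant '[[0,-0.0005,0.003,0],[0,0,0.003,0],[0,0,0.003,0],[0,0,0.003,0],[0,0,0.003,0],[0,0,0.003,0],[0,0,0,0]]'
python3 dial.py
```

```text
time: 4.73
ee_pos: [0.468, 0.4202, 0.1846]
eef_rot: [-0.341, 0.94, 0.001, -0.0]
ft_force: [-1.9, 4.5, -1.5]
width: 0.0216
grip_force: 25.0
needle mm (np.float64(9.971267918704724), 39.1, [-1.5, 0.5]) z [0.468  0.4202 0.1846] F [-1.9  4.5 -1.5] w 0.0216 25.0 t 4.7333
```

```bash
python3 -m pendant '[[0,0,0.002,0],[0,0,0.002,0],[0,0,0,0]]'|sed -n '2p;4p'; python3 dial.py
python3 -m pendant '[[0,0,0.001,0],[0,0,0.001,0],[0,0,0,0]]'|sed -n '2p;4p'; python3 dial.py
```

```text
ee_pos: [0.468, 0.4202, 0.1809]
ft_force: [-3.5, 4.7, 0.7]
needle mm (np.float64(0.400302233990348), 38.8, [-1.5, 0.5]) z [0.468  0.4202 0.1809] F [-3.5  4.7  0.7] w 0.0213 25.0 t 5.0333
ee_pos: [0.468, 0.4202, 0.1793]
ft_force: [-3.9, 2.1, 2.6]
needle mm (np.float64(2.0351314255631214), 44.7, [-1.5, 0.5]) z [0.468  0.4202 0.1793] F [-3.9  2.1  2.6] w 0.0211 25.0 t 5.3333
```

```bash
python3 -m pendant '[[0,0,0.001,0],[0,0,0.001,0],[0,0,0.0005,0],[0,0,0,0],[0,0,0,0],[0,0,0,0]]'|sed -n '2p;4p'; python3 dial.py
```

```text
ee_pos: [0.468, 0.4202, 0.1769]
ft_force: [-5.0, 2.3, 4.8]
needle mm (np.float64(4.408354485086418), 44.1, [-1.5, 0.5]) z [0.468  0.4202 0.1769] F [-5.   2.3  4.8] w 0.0216 25.0 t 5.8833
```

```bash
python3 -m pendant '[[0,0,0,0],[0,0,0,0],[0,0,0,0],[0,0,0,0],[0,0,-0.005,0],[0,0,-0.015,0],[0,0,-0.03,0],[0,0,-0.03,0]]' 0.6 |sed -n '1,2p;4,5p'; 
python3 -m pendant '[[0,0,-0.02,0],[0,0,-0.02,0],[0.03,0,0,0],[0.03,0,0,0],[0.03,0,0,0],[0.02,0,0,0]]' |sed -n '1,2p'
python3 - <<'E'
from h import *
from dial import needle,X,Y,YAW
print(needle(.1587))
c=shot('top'); T=lambda u,v:(u/3+120,v/3+90)
tips=np.array([T(328,512),T(355,495),T(380,470),T(405,454)])
cs,sn=np.cos(YAW),np.sin(YAW)
def pins(th,y):
    a=th+np.arange(4)*np.pi/2; lx=.036*np.sin(a); z=.088+.036*np.cos(a)
    return np.c_[X+cs*lx-sn*y,Y+sn*lx+cs*y,z]
for d in range(0,90,5):
    P=pins(np.deg2rad(d),-.142); uv=proj(c,P); o=np.argsort(uv[:,0]); e=np.linalg.norm(uv[o]-tips,axis=1)
    print(d,np.round(e,1),o, np.round(uv[o],0).tolist() if e.mean()<3.5 else '')
o=r.read_state(); print(np.round(o['ee_pos'],3))
b=c['img'][190:290,200:300,::-1]; cv2.imwrite('pics/p1.png',cv2.resize(b,None,fx=5,fy=5,interpolation=cv2.INTER_CUBIC))
E
```

```text
time: 6.6
ee_pos: [0.4684, 0.4185, 0.2569]
ft_force: [0.9, 0.9, 0.4]
width: 0.052
time: 7.1
ee_pos: [0.3829, 0.3473, 0.297]
(np.float64(4.472772422408266), 44.0, [-2.0, 0.5])
0 [2.8 8.3 5.7 4.1] [3 0 2 1] 
5 [2.8 6.4 2.9 4. ] [3 2 0 1] 
10 [2.8 5.1 2.2 3.8] [3 2 0 1] [[232.0, 262.0], [243.0, 254.0], [248.0, 249.0], [259.0, 241.0]]
15 [2.9 3.8 2.5 3.5] [3 2 0 1] [[232.0, 262.0], [242.0, 255.0], [249.0, 248.0], [258.0, 241.0]]
20 [3.1 2.8 3.4 3.1] [3 2 0 1] [[232.0, 261.0], [241.0, 256.0], [250.0, 247.0], [258.0, 242.0]]
25 [3.4 2.3 4.6 2.8] [3 2 0 1] [[233.0, 261.0], [240.0, 257.0], [251.0, 246.0], [258.0, 242.0]]
30 [3.9 2.4 5.9 2.5] [3 2 0 1] 
35 [4.6 3.1 7.1 2.5] [3 2 0 1] 
40 [5.4 4.  8.2 2.7] [3 2 0 1] 
45 [6.4 4.9 8.5 1.7] [3 2 1 0] 
50 [6.  3.5 7.5 1.5] [2 3 1 0] 
55 [5.2 2.3 6.5 1.8] [2 3 1 0] 
60 [4.6 1.2 5.5 2.4] [2 3 1 0] [[234.0, 261.0], [238.0, 256.0], [252.0, 247.0], [257.0, 242.0]]
65 [4.  1.  4.6 2.9] [2 3 1 0] [[233.0, 261.0], [239.0, 255.0], [251.0, 248.0], [258.0, 241.0]]
70 [3.6 2.2 3.9 3.3] [2 3 1 0] [[233.0, 262.0], [240.0, 254.0], [250.0, 249.0], [258.0, 241.0]]
75 [3.3 3.6 3.7 3.7] [2 3 1 0] 
80 [3.1 5.2 4.  3.9] [2 3 1 0] 
85 [2.9 6.7 4.7 4. ] [2 3 1 0] 
[0.383 0.347 0.298]
```

View pics/p1.png

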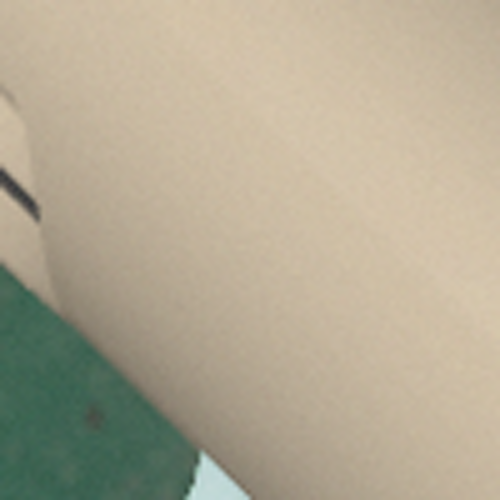

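The arm hides the pins in this view. I'll check the rig model on the first top picture instead.

```bash
python3 - <<'E'
from h import *
from dial import X,Y,YAW
c=shot('top'); im=cv2.imread('pics/top0.png'); cs,sn=np.cos(YAW),np.sin(YAW)
k=5; im=cv2.resize(im[170:280,180:290],None,fx=k,fy=k,interpolation=cv2.INTER_CUBIC)
W=lambda L:np.c_[X+cs*L[:,0]-sn*L[:,1],Y+sn*L[:,0]+cs*L[:,1],L[:,2]]
def line(L,col):
    uv=(proj(c,W(np.array(L,float)))-[180,170]+.5)*k; cv2.polylines(im,[np.int32(uv)],False,col,1)
t=np.linspace(0,2*np.pi,60)
line(np.c_[.048*np.sin(t),0*t-.102,.088+.048*np.cos(t)],(0,255,255)); line(np.c_[.028*np.sin(t),.028*np.cos(t),0*t+.184],(0,255,0))
for i in range(4):
    a=np.deg2rad(19)+i*np.pi/2; x,z=.036*np.sin(a),.088+.036*np.cos(a)
    line([[x,-.102,z],[x,-.142,z]],(0,0,255)); line(np.c_[x+.006*np.sin(t),0*t-.142,z+.006*np.cos(t)],(0,0,255))
cv2.imwrite('pics/o1.png',im)
E
```

```text
(no output)
```

View pics/o1.png

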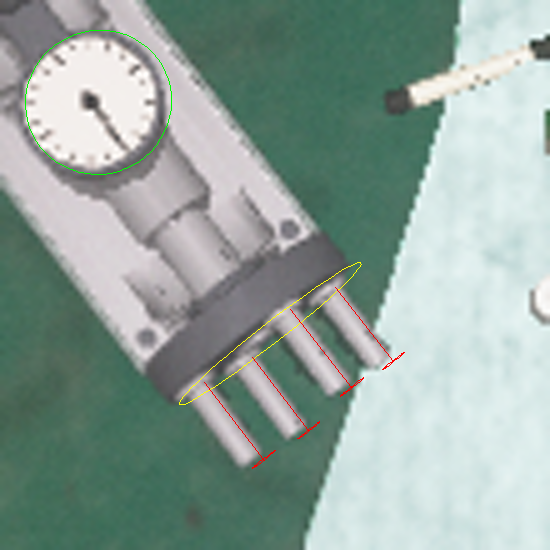

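The model's pins sit about 2.5 px to the right of the real ones in this overlay, so the real pins are 2–3 mm further to −x. The angle fits with the top pin about 19° to +x. I'll straddle that pin.

```bash
python3 go.py .3355 .296 .20 -.877
```

```text
t 7.25 pos [0.3839 0.3482 0.2976] tool d mm [70.8 -9.1 97.5] turn 0.001 yaw_y 2.266 F [ 0.9 -0.1  0.2] w 0.0519 q7 1.44
```

```bash
python3 -m pendant '[[0.03,-0.004,0,0],[0.03,-0.005,0,0],[0.011,0,0.02,0],[0,0,0.03,0],[0,0,0.03,0],[0,0,0.018,0],[0,0,0,0]]' 0.4 |sed -n '1,2p;4,5p'
python3 -m pendant '[[0,0,0.01,0],[0,0,0.01,0],[0,0,0.01,0],[0,0,0.01,0],[0,0,0.01,0],[0,0,0,0]]' |sed -n '1,2p;4,5p'
python3 go.py .3355 .296 .13 -.877; python3 dial.py .1577
python3 - <<'E'
from h import *
a=shot('scene')['img'][110:240,150:300,::-1]
cv2.imwrite('pics/q1.png',cv2.resize(a,None,fx=4,fy=4,interpolation=cv2.INTER_CUBIC))
E
```

```text
time: 7.83
ee_pos: [0.3346, 0.2952, 0.1951]
ft_force: [-0.8, -0.6, -0.6]
width: 0.0348
time: 8.33
ee_pos: [0.3348, 0.2957, 0.1465]
ft_force: [0.1, -0.1, -0.6]
width: 0.0346
t 8.33 pos [0.3348 0.2957 0.1465] tool d mm [-0.8 -0.2 16.5] turn 0.001 yaw_y 2.266 F [ 0.1 -0.1 -0.6] w 0.0346 q7 1.44
needle mm (np.float64(4.396195393213366), 66.0, [-2.0, 1.0]) z [0.3348 0.2957 0.1465] F [ 0.1 -0.1 -0.6] w 0.0346 0.0 t 8.3333
```

View pics/q1.png

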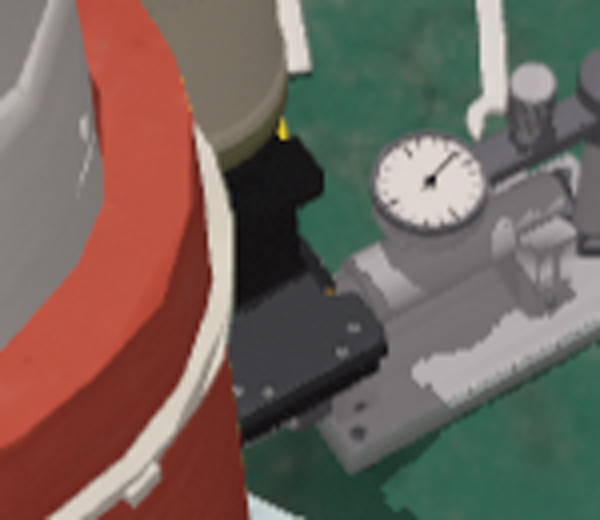

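The dial is clearly visible and the hand is over the pins. I'll go down gently.

```bash
for i in 1 2 3; do python3 -m pendant '[[0,0,0.002,0],[0,0,0.002,0],[0,0,0.002,0],[0,0,0,0]]' |sed -n '2p;4p'; done; python3 dial.py .1577
```

```text
ee_pos: [0.3354, 0.2963, 0.1423]
ft_force: [-0.2, -0.4, 0.4]
ee_pos: [0.3353, 0.2962, 0.1361]
ft_force: [0.3, -0.2, -0.1]
ee_pos: [0.3353, 0.2962, 0.1301]
ft_force: [-0.1, -0.5, -1.1]
needle mm (np.float64(4.395805156349486), 65.7, [-2.0, 1.0]) z [0.3353 0.2962 0.1301] F [-0.1 -0.5 -1.1] w 0.0352 0.0 t 9.4333
```

```bash
python3 -m pendant '[[0,0,0.002,0],[0,0,0.002,0],[0,0,0,0]]' |sed -n '2p;4p'
for i in 1 2 3; do python3 -m pendant '[[0,-0.0015,0,0],[0,-0.0015,0,0],[0,-0.002,0,0],[0,0,0,0]]' |sed -n '4p'; python3 dial.py .1577;  done
```

```text
ee_pos: [0.3354, 0.2963, 0.1262]
ft_force: [-0.3, -0.4, -0.7]
ft_force: [-0.4, 0.5, -1.0]
needle mm (np.float64(4.396839973887128), 65.9, [-2.0, 1.0]) z [0.3391 0.2922 0.1266] F [-0.4  0.5 -1. ] w 0.0347 0.0 t 10.0667
ft_force: [0.7, -0.0, -0.2]
needle mm (np.float64(4.397060480174388), 65.8, [-2.0, 1.0]) z [0.3422 0.2883 0.1265] F [ 0.7 -0.  -0.2] w 0.0348 0.0 t 10.45
ft_force: [0.5, 0.5, -1.2]
needle mm (np.float64(4.149709108191905), 64.1, [-2.0, 1.0]) z [0.3452 0.2846 0.1265] F [ 0.5  0.5 -1.2] w 0.035 0.2 t 10.8333
```

Pushing toward +x lowers the reading, with a slope near its maximum. The high spot is therefore about 90° the other way, so I'll push toward −x with the other finger.

```bash
python3 -m pendant '[[0,0.004,0,0],[0,0.004,0,0],[0,0.004,0,0],[0,0.004,0,0],[0,0.003,0,0],[0,0.002,0,0],[0,0,0,0]]' |sed -n '4p'; python3 dial.py .1577
for i in 1 2 3; do python3 -m pendant '[[0,0.0015,0,0],[0,0.0015,0,0],[0,0.0015,0,0],[0,0.0015,0,0],[0,0,0,0]]' |sed -n '4p'; python3 dial.py .1577;  done
```

```text
ft_force: [-0.1, -0.5, 0.7]
needle mm (np.float64(4.16216383919792), 68.9, [-2.0, 1.0]) z [0.3313 0.3014 0.1265] F [-0.1 -0.5  0.7] w 0.0349 0.0 t 11.4667
ft_force: [0.8, -0.5, 0.9]
needle mm (np.float64(4.387442417604193), 68.3, [-2.0, 1.0]) z [0.3283 0.3054 0.1268] F [ 0.8 -0.5  0.9] w 0.0349 0.3 t 11.9333
ft_force: [2.0, -1.3, 0.9]
needle mm (np.float64(4.7605580800829275), 61.8, [-2.0, 1.0]) z [0.3236 0.3106 0.1265] F [ 2.  -1.3  0.9] w 0.0347 1.0 t 12.4
ft_force: [0.8, -0.9, 0.9]
needle mm (np.float64(5.028027508892272), 51.6, [-2.0, 1.0]) z [0.3197 0.3152 0.1265] F [ 0.8 -0.9  0.9] w 0.0354 0.7 t 12.8667
```

```bash

for i in 1 2 3; do python3 -m pendant '[[0,0.0015,0,0],[0,0.0015,0.0005,0],[0,0.0015,0.0005,0],[0,0.0015,0,0],[0,0,0,0]]' |sed -n '4p'; python3 dial.py .1577;  done
```

```text
ft_force: [0.9, -0.4, 1.8]
needle mm (np.float64(5.231688145641628), 57.7, [-2.0, 1.0]) z [0.316  0.3198 0.1255] F [ 0.9 -0.4  1.8] w 0.0346 0.6 t 13.3333
ft_force: [0.9, -0.9, -1.5]
needle mm (np.float64(5.433304729373075), 54.4, [-2.0, 1.0]) z [0.3121 0.3243 0.1244] F [ 0.9 -0.9 -1.5] w 0.0347 0.5 t 13.8
ft_force: [1.6, -1.1, -1.3]
needle mm (np.float64(5.613383494712317), 58.6, [-2.0, 1.0]) z [0.3083 0.3288 0.1234] F [ 1.6 -1.1 -1.3] w 0.0349 0.9 t 14.2667
```

```bash

for i in 1 2; do python3 -m pendant '[[0,0.0015,0.001,0],[0,0.0015,0.001,0],[0,0.001,0.0005,0],[0,0.0005,0,0],[0,0,0,0]]' |sed -n '4p'; python3 dial.py .1577;  done
python3 - <<'E'
import numpy as np
from scipy.optimize import curve_fit
from h import r
p=r.read_state()['ee_pos']; lx=(p[0]-.4252)*.64-(p[1]-.3837)*.7687+.0117
print('pin lx',lx,'theta',np.degrees(np.arcsin((lx+.002)/.036)))
E
```

```text
ft_force: [1.5, -1.4, -0.9]
needle mm (np.float64(5.605263659610956), 63.0, [-2.0, 1.0]) z [0.3057 0.3322 0.121 ] F [ 1.5 -1.4 -0.9] w 0.0348 0.9 t 14.7333
ft_force: [1.8, -1.0, -1.6]
needle mm (np.float64(5.674989350256541), 63.1, [-2.0, 1.0]) z [0.3028 0.3356 0.1184] F [ 1.8 -1.  -1.6] w 0.0347 1.2 t 15.2
pin lx -0.029656907319181386 theta -50.19676899672253
```

```bash
python3 - <<'E'
import numpy as np
from scipy.optimize import curve_fit
l=np.array([13.6,2.9,-3.2,-9.1,-15,-20.9,-25.2,-29.7]);h=np.array([4.16,4.76,5.03,5.23,5.43,5.61,5.605,5.675])
for ax in(0,-1,-2,-3,-4):
    th=np.arcsin((l-ax)/36); f=lambda t,h0,p:h0+2*np.cos(t-p)
    q,_=curve_fit(f,th,h,[4,-.9]); e=f(th,*q)-h; print(ax,q[0],np.degrees(q[1]),'now',np.degrees(th[-1]),np.round(e,2))
E
```

```text
0 3.6679183471936634 -52.83853065333249 now -55.58849133023055 [ 0.02 -0.02 -0.02  0.01  0.   -0.03  0.04 -0.01]
-1 3.66893879304878 -51.20816799418845 now -52.86565686432782 [ 0.02 -0.01 -0.02  0.01 -0.   -0.04  0.04 -0.01]
-2 3.669944304354466 -49.57396470135123 now -50.30402663036503 [ 0.02 -0.01 -0.01  0.01 -0.   -0.04  0.04 -0.01]
-3 3.6707792013938056 -47.92747371392692 now -47.87358418510487 [ 0.02 -0.01 -0.01  0.01 -0.   -0.04  0.04 -0.  ]
-4 3.671327278201741 -46.26183791794781 now -45.552213429194104 [ 0.01 -0.01 -0.01  0.01 -0.   -0.04  0.03 -0.  ]
```

The fit puts the shaft within about 3° of the maximum for every axis offset I tried. I'll back off and lift away.

```bash
python3 -m pendant '[[0,-0.002,0,0],[0,-0.003,0,0],[0,0,-0.01,0],[0,0,-0.02,0],[0,0,-0.03,0],[0,0,-0.04,0],[0,0,-0.03,0],[0,0,0,0]]' |sed -n '1,5p'; python3 dial.py .1577
python3 - <<'E'
from h import *
a=shot('scene')['img'][110:240,150:300,::-1]
cv2.imwrite('pics/z1.png',cv2.resize(a,None,fx=4,fy=4,interpolation=cv2.INTER_CUBIC))
E
```

```text
time: 15.92
ee_pos: [0.3074, 0.3338, 0.2557]
eef_rot: [-0.341, 0.94, 0.003, 0.004]
ft_force: [1.0, 0.4, 0.1]
width: 0.0347
needle mm (np.float64(5.569278740540915), 59.9, [-2.0, 1.0]) z [0.3074 0.3338 0.2557] F [1.  0.4 0.1] w 0.0347 0.0 t 15.9167
```

View pics/z1.png

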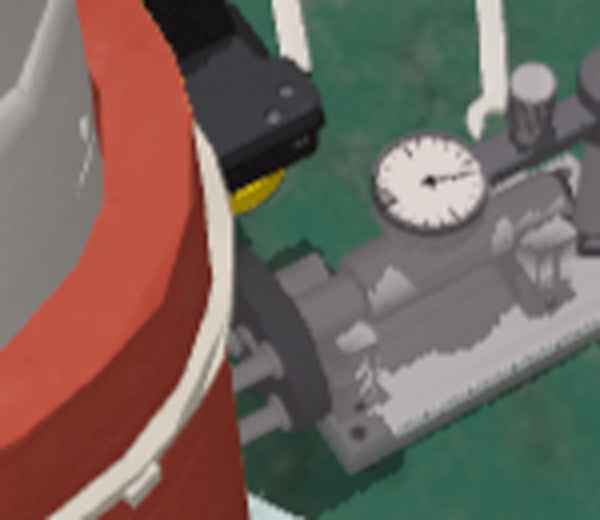

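Released, the needle reads 5.57 against 5.67 while pushed. I'll bracket the maximum using released readings.

```bash
python3 dial.py .1577; python3 -m pendant '[[0,0,0.03,0],[0,0,0.04,0],[0,0,0.03,0],[0,0,0.02,0],[0,0,0.01,0],[0,0,0.001,0],[0,0,0,0]]' |sed -n '2,4p'; python3 dial.py .1577
python3 -m pendant '[[0,0.003,0,0],[0,0.002,0,0],[0,0,0,0],[0,0,0,0]]' |sed -n '2p;4p'; python3 dial.py .1577
python3 -m pendant '[[0,0.0015,0.001,0],[0,0.0015,0.001,0],[0,0,0,0],[0,0,0,0]]' |sed -n '2p;4p'; python3 dial.py .1577
python3 -m pendant '[[0,-0.002,0,0],[0,-0.002,0,0],[0,-0.001,0,0],[0,0,0,0],[0,0,0,0]]' |sed -n '2p;4p'; python3 dial.py .1577
```

```text
needle mm (np.float64(5.568717919601481), 60.2, [-2.0, 1.0]) z [0.3063 0.3323 0.2504] F [-1.4 -0.4 -0.7] w 0.0347 0.0 t 16.0167
ee_pos: [0.3059, 0.3316, 0.1175]
eef_rot: [-0.341, 0.94, -0.0, -0.0]
ft_force: [-0.4, -0.1, 1.5]
needle mm (np.float64(5.569155121145768), 59.7, [-2.0, 1.0]) z [0.3059 0.3316 0.1175] F [-0.4 -0.1  1.5] w 0.0348 0.0 t 16.65
ee_pos: [0.303, 0.3359, 0.1182]
ft_force: [0.3, -0.0, 0.8]
needle mm (np.float64(5.571640408177507), 55.3, [-2.0, 1.0]) z [0.303  0.3359 0.1182] F [ 0.3 -0.   0.8] w 0.0348 0.2 t 17.0333
ee_pos: [0.3009, 0.3378, 0.1154]
ft_force: [1.8, -1.4, -1.5]
needle mm (np.float64(5.55664392868837), 58.4, [-2.0, 1.0]) z [0.3009 0.3378 0.1154] F [ 1.8 -1.4 -1.5] w 0.0353 1.0 t 17.4167
ee_pos: [0.304, 0.334, 0.1156]
ft_force: [-0.4, -0.6, -0.6]
needle mm (np.float64(5.501491619790804), 58.1, [-2.0, 1.0]) z [0.304  0.334  0.1156] F [-0.4 -0.6 -0.6] w 0.0344 0.0 t 17.8833
```

Released readings put the peak 10–19° back. I'll centre on the pin, narrow the fingers and push back a little.

```bash
python3 -m pendant '[[0,-0.002,0,0],[0,-0.002,0,0],[0,-0.002,0,0],[0,0,0,0]]' |sed -n '2p;4p'
python3 -m pendant '[[0,0,0,0],[0,0,0,0],[0,0,0,0],[0,0,0,0]]' 0.25 |sed -n '2p;4,6p'; python3 dial.py .1577
python3 -m pendant '[[0,-0.0015,0,0],[0,-0.0015,0,0],[0,-0.0015,0,0],[0,-0.0015,0,0],[0,-0.0015,0,0],[0,0,0,0]]' |sed -n '2p;4p';python3 dial.py .1577
python3 -m pendant '[[0,0.002,0,0],[0,0.002,0,0],[0,0,0,0],[0,0,0,0]]' |sed -n '2p;4p'; python3 dial.py .1577
```

```text
ee_pos: [0.3083, 0.329, 0.1155]
ft_force: [0.4, -0.3, -0.8]
ee_pos: [0.3079, 0.3295, 0.1155]
ft_force: [-0.1, -0.4, -0.3]
width: 0.0228
grip_force: 0.0
needle mm (np.float64(5.501775424496375), 57.9, [-2.0, 1.0]) z [0.3079 0.3295 0.1155] F [-0.1 -0.4 -0.3] w 0.0228 0.0 t 18.6
ee_pos: [0.312, 0.3246, 0.1159]
ft_force: [-5.5, 3.0, 3.0]
needle mm (np.float64(5.568698056288612), 59.8, [-2.0, 1.0]) z [0.312  0.3246 0.1159] F [-5.5  3.   3. ] w 0.022 2.7 t 19.15
ee_pos: [0.3103, 0.3266, 0.1155]
ft_force: [-0.5, -0.5, 0.3]
needle mm (np.float64(5.501395275153403), 57.9, [-2.0, 1.0]) z [0.3103 0.3266 0.1155] F [-0.5 -0.5  0.3] w 0.0215 0.0 t 19.5333
```

The low pin gives poor leverage and the shaft sprang back. I'll use the other upper pin, which is at about +32°.

```bash
python3 -m pendant '[[0,0,-0.015,0],[0,0,-0.02,0],[0,-0.02,0,0],[0,-0.026,0,0],[0,0,0,0]]' 0.4 |sed -n '2p;4,5p'
python3 -m pendant '[[0,0,0.005,0],[0,0,0.005,0],[0,0,0.004,0],[0,0,0.003,0],[0,0,0,0]]' |sed -n '2p;4p'
python3 -m pendant '[[0,0,0.003,0],[0,0,0.003,0],[0,0,0.003,0],[0,0,0,0]]' |sed -n '2p;4p'; python3 dial.py .1577
```

```text
ee_pos: [0.3426, 0.2879, 0.1508]
ft_force: [0.6, -0.1, -1.0]
width: 0.0342
ee_pos: [0.3389, 0.2914, 0.1325]
ft_force: [-0.0, -0.9, -0.3]
ee_pos: [0.3394, 0.2912, 0.1239]
ft_force: [-0.2, -0.5, -0.4]
needle mm (np.float64(5.502063030111149), 57.8, [-2.0, 1.0]) z [0.3394 0.2912 0.1239] F [-0.2 -0.5 -0.4] w 0.0349 0.0 t 20.75
```

```bash
python3 -m pendant '[[0,-0.003,0,0],[0,-0.003,0,0],[0,-0.003,0,0],[0,-0.002,0,0],[0,0,0,0]]' |sed -n '2p;4p';python3 dial.py .1577
for i in 1 2; do python3 -m pendant '[[0,-0.001,0,0],[0,-0.001,0,0],[0,-0.001,0,0],[0,0,0,0]]' |sed -n '2p;4p';python3 dial.py .1577;done
```

```text
ee_pos: [0.3472, 0.2825, 0.1246]
ft_force: [-0.2, 0.5, 0.7]
needle mm (np.float64(5.501438419314881), 57.7, [-2.0, 1.0]) z [0.3472 0.2825 0.1246] F [-0.2  0.5  0.7] w 0.035 0.0 t 21.2167
ee_pos: [0.3485, 0.2808, 0.1245]
ft_force: [-1.2, 1.6, -1.6]
needle mm (np.float64(5.609617246435449), 60.8, [-2.0, 1.0]) z [0.3485 0.2808 0.1245] F [-1.2  1.6 -1.6] w 0.0349 0.9 t 21.6
ee_pos: [0.3507, 0.2782, 0.1245]
ft_force: [-0.6, 1.9, -2.1]
needle mm (np.float64(5.97862342397163), 73.5, [-2.0, 1.0]) z [0.3507 0.2782 0.1245] F [-0.6  1.9 -2.1] w 0.0349 1.0 t 21.9833
```

```bash
sed -i 's/^    return a%360\/36/    global D; D=d; B=samp(Rr,T,best[1],best[2]); globals().update(B=B)\n    return a%360\/36/' dial.py
python3 -m pendant '[[0,0.002,0,0],[0,0.002,0,0],[0,0,0,0],[0,0,0,0]]' |sed -n '2p;4p'
python3 - <<'E'
import dial,numpy as np
print(dial.needle(.1577)); d=dial.D
print(np.round(d[150:260:4]).astype(int).tolist())
B=dial.B
for j in range(0,12): print(j,[int(150+4*k) for k in np.argsort(B[150:260:4,j])[:3]],np.round(B[170:240:5,j]).astype(int).tolist())
img=dial.shot('scene')['img'][135:185,235:285,::-1]
import cv2; cv2.imwrite('pics/d1.png',cv2.resize(img,None,fx=10,fy=10,interpolation=cv2.INTER_CUBIC))
E
```

```text
ee_pos: [0.348, 0.2813, 0.1246]
ft_force: [-0.4, 0.6, 0.4]
(np.float64(5.550670590771138), 61.1, [-2.0, 1.0])
[0, 0, 0, 0, 1, 2, 3, 6, 12, 21, 33, 49, 60, 59, 48, 32, 17, 9, 6, 3, 1, 0, 0, 0, 0, 0, 0, 0]
0 [198, 202, 194] [203, 199, 189, 175, 161, 147, 143, 156, 167, 180, 188, 196, 204, 212]
1 [198, 202, 194] [206, 201, 196, 183, 169, 155, 144, 159, 176, 190, 199, 204, 210, 214]
2 [202, 198, 194] [210, 205, 198, 191, 176, 164, 152, 166, 183, 201, 207, 209, 213, 214]
3 [202, 198, 206] [214, 210, 202, 194, 183, 172, 161, 167, 186, 207, 211, 213, 214, 214]
4 [202, 206, 198] [214, 214, 207, 197, 188, 173, 153, 152, 172, 195, 204, 211, 214, 214]
5 [202, 206, 198] [214, 214, 212, 202, 192, 173, 148, 134, 163, 188, 199, 211, 214, 214]
6 [202, 206, 198] [214, 214, 214, 207, 195, 172, 152, 149, 176, 200, 206, 213, 214, 214]
7 [198, 202, 194] [214, 214, 214, 207, 185, 158, 154, 162, 188, 210, 212, 214, 214, 214]
8 [198, 194, 202] [214, 214, 212, 205, 179, 146, 150, 164, 190, 212, 213, 214, 214, 214]
9 [198, 202, 194] [214, 214, 211, 202, 181, 148, 146, 165, 191, 214, 214, 214, 214, 214]
10 [198, 202, 194] [214, 214, 211, 200, 189, 151, 143, 170, 196, 214, 214, 214, 214, 214]
11 [198, 202, 194] [211, 213, 202, 193, 195, 157, 144, 179, 201, 214, 214, 214, 214, 214]
```

View pics/d1.png

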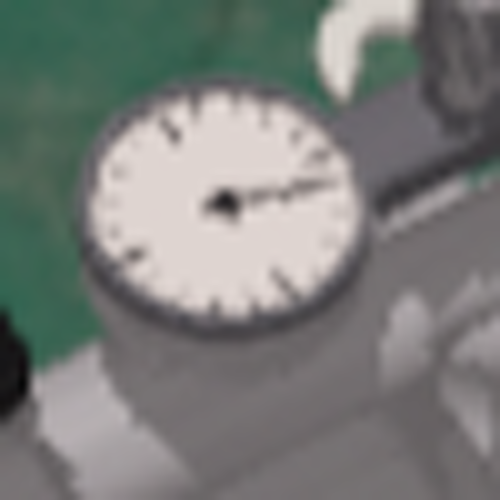

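Pushing lifts the reading and it falls back on release, so only released readings count. I'll continue in small push-and-release steps.

```bash
for i in 1 2 3; do python3 -m pendant '[[0,-0.002,0,0],[0,-0.002,0,0],[0,-0.0015,0,0],[0,-0.0015,0,0],[0,0,0,0]]' |sed -n '2p;4p';python3 dial.py .1577|cut -c1-60
python3 -m pendant '[[0,0.002,0,0],[0,0.002,0,0],[0,0,0,0],[0,0,0,0]]' |sed -n '4p'; python3 dial.py .1577|cut -c1-60; done
```

```text
ee_pos: [0.3526, 0.2759, 0.1245]
ft_force: [-1.3, 2.0, -1.4]
needle mm (np.float64(6.021796640141373), 61.5, [-2.0, 1.0])
ft_force: [0.5, -0.3, -0.9]
needle mm (np.float64(5.572134527336595), 55.4, [-2.0, 1.0])
ee_pos: [0.3545, 0.2736, 0.1245]
ft_force: [-0.5, 1.4, -1.2]
needle mm (np.float64(6.007368516462481), 66.1, [-2.0, 1.0])
ft_force: [0.1, -0.2, -0.4]
needle mm (np.float64(5.55719647262911), 58.0, [-2.0, 1.0]) 
ee_pos: [0.3565, 0.2713, 0.1246]
ft_force: [-1.5, 0.9, 1.3]
needle mm (np.float64(5.55741377811462), 58.2, [-2.0, 1.0]) 
ft_force: [0.4, 0.6, -0.4]
needle mm (np.float64(5.55744666763308), 58.5, [-2.0, 1.0])
```

The pin has now dropped below the fingertips. Released readings are flat at 5.50, 5.55, 5.57 and 5.56 over about 20° of turn, so the shaft is at the peak. I'll retreat to where the top camera sees clearly and check.

```bash
python3 -m pendant '[[0,0,-0.01,0],[0,0,-0.02,0],[0,0,-0.04,0],[0,0,-0.04,0],[0,0,-0.04,0],[0,0.03,0,0],[0,0.04,0,0],[0,0.04,0,0]]' |sed -n '1,2p;4p'
python3 -m pendant '[[0,0.04,0,0],[0,0.04,0,0],[0,0.04,0,0],[0,0.04,0,0],[0,0.04,0,0],[0,0,0,0],[0,0,0,0]]' |sed -n '1,2p;4p'
python3 dial.py .1577|cut -c1-60
python3 - <<'E'
from h import *
c=shot('top','top9.png'); k=6
b=c['img'][170:270,180:270,::-1]; cv2.imwrite('pics/e1.png',cv2.resize(b,None,fx=k,fy=k,interpolation=cv2.INTER_CUBIC))
from dial import X,Y,YAW
cs,sn=np.cos(YAW),np.sin(YAW)
for d in (-60,-50,-40,-30,-20):
    a=np.deg2rad(d)+np.arange(4)*np.pi/2; lx=.036*np.sin(a)-.0025; y=-.140
    uv=proj(c,np.c_[X+cs*lx-sn*y,Y+sn*lx+cs*y,.088+.036*np.cos(a)]); print(d,np.round((uv-[180,170])*k).astype(int).tolist())
E
```

```text
time: 25.68
ee_pos: [0.283, 0.3596, 0.2764]
ft_force: [0.8, 0.9, -0.6]
time: 26.27
ee_pos: [0.1532, 0.5136, 0.2748]
ft_force: [0.5, -0.9, -0.4]
needle mm (np.float64(5.556879489225789), 58.2, [-2.0, 1.0])
-60 [[310, 542], [424, 451], [453, 437], [345, 524]]
-50 [[318, 535], [436, 442], [445, 444], [333, 532]]
-40 [[328, 527], [447, 435], [435, 452], [323, 540]]
-30 [[340, 517], [455, 429], [424, 462], [314, 545]]
-20 [[353, 506], [461, 426], [412, 472], [308, 550]]
```

View pics/e1.png

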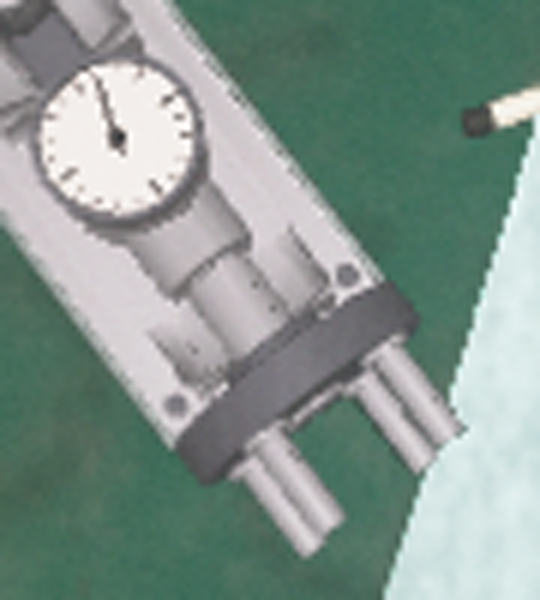

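The pin tips are at about (310,550), (335,520), (423,468) and (458,432). That puts the upper pins near −32° and 58°. The fits put the peak at −41° to −48°, so I'll turn back about 11° toward −x for margin.

```bash
python3 - <<'E'
from go import *
X,Y,c,s=.4252,.3837,.64,-.7687
f=lambda a,b:(X+c*a-s*b,Y+s*a+c*b)
print(f(-.021,-.125)); go(*f(-.021,-.125),.16,-.877)
E
```

```text
(0.3156725, 0.3198427)
t 26.37 pos [0.1559 0.5121 0.2749] tool d mm [   0.3 -249.9  115. ] turn 0.001 yaw_y 2.265 F [-0.4 -1.6 -0.1] w 0.0345 q7 0.87
```

```bash
python3 -m pendant '[[0,-0.04,0,0],[0,-0.04,0,0],[0,-0.04,0,0],[0,-0.04,0,0],[0,-0.04,0,0],[0,-0.04,0,0],[0,-0.01,0,0],[0,0,0,0]]' |sed -n '1,2p;4p'
python3 -m pendant '[[0,0,0.035,0],[0,0,0.035,0],[0,0,0.03,0],[0,0,0.01,0],[0,0,0.01,0],[0,0,0.005,0],[0,0,0,0],[0,0,0,0]]' |sed -n '1,2p;4p'; python3 go.py .3157 .3198 .124 -.877
```

```text
time: 27.03
ee_pos: [0.3184, 0.3166, 0.2753]
ft_force: [0.2, 0.7, 0.2]
time: 27.7
ee_pos: [0.3158, 0.3212, 0.1508]
ft_force: [-0.3, 0.1, 0.1]
t 27.7 pos [0.3158 0.3212 0.1508] tool d mm [ 1.  -1.1 26.8] turn 0.001 yaw_y 2.266 F [-0.3  0.1  0.1] w 0.0349 q7 1.37
```

```bash
python3 -m pendant '[[0,-0.001,0.005,0],[0,0,0.005,0],[0,0,0.004,0],[0,0,0.004,0],[0,0,0,0]]' |sed -n '2p;4p'
python3 -m pendant '[[0,0,0.003,0],[0,0,0.003,0],[0,0,0.003,0],[0,0,0,0]]' |sed -n '2p;4p'
python3 -m pendant '[[0,0.003,0,0],[0,0.003,0,0],[0,0.003,0,0],[0,0,0,0]]' |sed -n '2p;4p'; python3 dial.py .1577
for i in 1 2; do python3 -m pendant '[[0,0.0015,0.0005,0],[0,0.0015,0.0005,0],[0,0.001,0,0],[0,0,0,0]]' |sed -n '2p;4p'; python3 dial.py .1577|cut -c1-40; done
```

```text
ee_pos: [0.3156, 0.3194, 0.1307]
ft_force: [0.0, -0.2, 0.0]
ee_pos: [0.3158, 0.3195, 0.1219]
ft_force: [-0.4, 0.4, -0.3]
ee_pos: [0.3097, 0.3274, 0.1227]
ft_force: [-0.5, 0.2, 0.1]
needle mm (np.float64(5.557402590685663), 58.5, [-2.0, 1.0]) z [0.3097 0.3274 0.1227] F [-0.5  0.2  0.1] w 0.0346 0.0 t 28.7833
ee_pos: [0.3075, 0.3299, 0.1215]
ft_force: [-0.8, -0.2, -0.1]
needle mm (np.float64(5.557699449002713)
ee_pos: [0.3052, 0.3328, 0.1204]
ft_force: [2.5, -0.9, -1.2]
needle mm (np.float64(5.710991830470534)
```

```bash
python3 -m pendant '[[0,0.001,0,0],[0,0,0,0],[0,0,0,0]]' |sed -n '2p;4p'; python3 dial.py .1577|cut -c1-40
python3 -m pendant '[[0,-0.002,0,0],[0,-0.003,0,0],[0,-0.003,0,0],[0,0,0,0],[0,0,0,0]]' |sed -n '2p;4p'; python3 dial.py .1577|cut -c1-40
python3 -m pendant '[[0,0,-0.01,0],[0,0,-0.02,0],[0,0,-0.03,0],[0,0,-0.04,0],[0,0,-0.04,0],[0,0,0,0],[0,0,0,0]]' |sed -n '1,2p;4p'; python3 dial.py .1577|cut -c1-40
```

```text
ee_pos: [0.3044, 0.3336, 0.1205]
ft_force: [1.8, -1.6, -2.0]
needle mm (np.float64(5.88959046138601),
ee_pos: [0.3096, 0.3274, 0.1206]
ft_force: [0.4, -0.6, 0.4]
needle mm (np.float64(5.572763486943626)
time: 30.95
ee_pos: [0.3102, 0.3285, 0.2636]
ft_force: [-0.6, -0.3, -0.1]
needle mm (np.float64(5.596845307888981)
```

Released, the needle now reads 5.57–5.60 mm, the highest so far, with the robot clear of everything. I'll hand it in.

```bash
python3 -c "
from bench import r
print(r.close_job())"
```

```text
the job is handed in; nothing more can be done
None
```

I handed the job in with the high spot under the plunger, by my estimate within about 5° of the peak. The dial read about 5.6 mm, and the shaft still looked seated in both V-blocks when I last checked it from above, before a final 11° nudge. The robot was clear of everything, and I never touched the marker, dowel pin or pot. `close_job()` returned no verdict, so I don't know the judge's result.

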